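# Move the impact sockets from the delivery tray to the display rack, keeping their order

### The arm

A 6-joint arm with a two-finger parallel gripper is mounted at the origin on the work surface. World frame = base frame: x ahead of the robot, y to its left, z up, the work surface at z = 0. Lengths are in m, angles in degrees, forces in N, time in s.
With the tool pointing down it reaches from about 0.4 to 0.825 m from the base axis. Payload 7 kg.
Tool frame: the origin (TCP) lies midway between the tips of the shut fingers; the grasp point (between the pads) lies 19 mm behind it; z points along the fingers, y is the line along which they close (so a half turn about z gives the same grasp; the last joint's range is limited). The gripper opens to 88 mm and grips with 3 to 60 N. Pads are 19 mm wide; open, the fingers measure 130 mm over their backs; the gripper's body (78 mm by 193 mm) begins 47 mm behind the grasp point.
Start: joints at [-52.191, 20.546, 0.682, 0, -70.136, -16.507], TCP at [0.245, -0.629, 0.227] pointing down, gripper open.
Joint ranges: [-176.03, 176.03], [-82.01, 121.73], [-58.28, 71.71], [-173.87, 95.51], [-174.79, -0.11], [-173.66, 173.66]. Speed limits (degrees/s): [136.94, 136.94, 172.46, 180, 180, 180].

### API

Orientations are given as [roll, pitch, yaw] about the fixed x, y, z axes, in that order (R = Rz(yaw) Ry(pitch) Rx(roll)).
In Python, from plant import ctrl gives the robot as it stands. The module is installed in compiled form; this text tells all that it offers.
- The arm moves only by the tool send_rows, never from a script. Its argument "plan" is a list that holds one entry, the list of rows, each a list of 6 numbers: the shift along the tool's x, y, z in parts of the range, where 1.0 means 30 cm, then the turn, a rotation vector about the tool's x, y, z in parts of the range, where 1.0 means 90 degrees. A call has 1 to 8 rows; each row is the pose to reach, as a shift and turn from the pose commanded when the call began, along the tool's axes at that moment; what a row does not reach only later rows make up. A row lasts 1/12 s, in which the tool goes at most 41.7 mm and 7.16 degrees, less where a joint would pass 70% of its speed; a pose out of reach is approached as far as the arm can. No shift or turn number may pass 1 either way. A call with a gripper value outside its range is refused whole. "fingers" is the opening, from 0 (shut) to 1 (fully open), set as the call begins (left out, the last holds). The fingers move at their own pace and stop on an object; the grip force is fixed at half the most. Time passes only in rows, so rows that repeat a pose let the fingers close. It gives the time, the measured TCP pose, the force, the opening and the grip force at its end, in the units of the state.
- ctrl.get_obs(): the state, without advancing time (a new reading comes with each control period).
- ctrl.snapshot(name): name is "scene" or "top" or "wrist"; returns a dict with "img" (480x640x3 uint8, red, green, blue), "K" (3x3 intrinsics, pixels), "pose" (4x4, takes a point from camera to world coordinates). Camera axes: x right, y down, z forward; pixel columns grow to the right and rows downward; lengths in m; the calibration is good to about 2 mm. A picture is of the moment at which its call begins. There is no depth.
- ctrl.close_job(): hands the job in; it is judged then, once.
The state is a dict: "clock": time; "joint_pos": joint angles; "qvel": joint speeds; "tau": joint torques, N m; "tool_pos": TCP position; "orientation": TCP orientation; "force": force on the tool from outside, world axes, zero at the start; "moment": the same for the moment, N m; "opening": finger opening in m; "gripper_force": force on a finger pad.
Only numpy, scipy, OpenCV 4.12 (cv2) and the standard library are available. Lean on these libraries where they do the work, as an engineer would, in place of code of your own. Each camera call takes 0.05 s, during which the arm holds its last target. There are 200 camera calls.

### The job

Move the four impact sockets from the delivery tray into the pockets of the white display rack, keeping their order as counted from the handle: the socket next to the tray's handle goes into the pocket next to the rack's handle, the next one beside it, and so on to the far end. Set each down gently (do not drop it), standing upright on the floor of its own pocket with the square drive hole up, and leave all four standing still.

Things in the scene. Friction and masses are not known exactly. Their poses are not given: they have to be found in the camera images.
- delivery_tray: Fixed flat plywood tray where the sockets start: board 74 mm (x) by 256 mm (y), 6 mm thick, with four grey inserts in a row. A steel bow handle, 45 mm high, stands past its +y end, 140 mm from the origin. Origin: centre of the underside, on the counter. Places on its y axis at y = +93 (next to the handle), +31, -31, -93 mm.
- display_rack: Fixed white metal rack, empty: block 74 mm (x) by 256 mm (y), 20 mm high, four square pockets 56 mm wide, 12 mm deep (floor 8 mm above the origin), centred on its y axis at y = +93 (next to the handle), +31, -31, -93 mm. A steel bow handle, 45 mm high, stands past its +y end, 140 mm from the origin. Origin: centre of the underside, on the counter. May be turned any way.
- socket_24: Deep impact socket of dark steel, a plain upright cylinder 24 mm in diameter and 60 mm high with a black square drive hole and a thin bright ring at its top; the smallest of the four. Mass about 160 g. Origin: centre of its underside; z up its axis. At the start it stands on the floor of insert_24; its yaw means nothing.
- socket_28: Deep impact socket of dark steel, a plain upright cylinder 28 mm in diameter and 66 mm high with a black square drive hole and a thin bright ring at its top; the second smallest of the four. Mass about 230 g. Origin: centre of its underside; z up its axis. At the start it stands on the floor of insert_28; its yaw means nothing.
- socket_33: Deep impact socket of dark steel, a plain upright cylinder 33 mm in diameter and 72 mm high with a black square drive hole and a thin bright ring at its top; the second largest of the four. Mass about 340 g. Origin: centre of its underside; z up its axis. At the start it stands on the floor of insert_33; its yaw means nothing.
- socket_38: Deep impact socket of dark steel, a plain upright cylinder 38 mm in diameter and 80 mm high with a black square drive hole and a thin bright ring at its top; the largest of the four. Mass about 480 g. Origin: centre of its underside; z up its axis. At the start it stands on the floor of insert_38; its yaw means nothing.
- insert_24: Grey plastic insert fixed on the delivery tray, 56 mm square, 18 mm high, with a round hole 28 mm in diameter and 12 mm deep, in which socket_24 stands at the start. It stays in the tray and shows which place that socket came from. Origin: centre of its underside (6 mm above the counter), so the hole's floor is 6 mm above the origin.
- insert_28: Grey plastic insert fixed on the delivery tray, 56 mm square, 18 mm high, with a round hole 32 mm in diameter and 12 mm deep, in which socket_28 stands at the start. It stays in the tray and shows which place that socket came from. Origin: centre of its underside (6 mm above the counter), so the hole's floor is 6 mm above the origin.
- insert_33: Grey plastic insert fixed on the delivery tray, 56 mm square, 18 mm high, with a round hole 37 mm in diameter and 12 mm deep, in which socket_33 stands at the start. It stays in the tray and shows which place that socket came from. Origin: centre of its underside (6 mm above the counter), so the hole's floor is 6 mm above the origin.
- insert_38: Grey plastic insert fixed on the delivery tray, 56 mm square, 18 mm high, with a round hole 42 mm in diameter and 12 mm deep, in which socket_38 stands at the start. It stays in the tray and shows which place that socket came from. Origin: centre of its underside (6 mm above the counter), so the hole's floor is 6 mm above the origin.

How it is judged (in metres and radians):
At the end, for the whole second after the job is handed in: Each socket stands in the rack pocket whose rank from the handle equals that of its insert in the tray: within 18 mm of the pocket centre along the rack's x and y, foot within 4 mm of the pocket floor, upright within 0.1 rad with the drive hole up, released and at rest (((y of insert_24 in the frame of delivery_tray between 0.073 and 0.113 m and y of socket_24 in the frame of display_rack between 0.075 and 0.111 m) or (y of insert_24 in the frame of delivery_tray between 0.011 and 0.051 m and y of socket_24 in the frame of display_rack between 0.013 and 0.049 m) or (y of insert_24 in the frame of delivery_tray between -0.051 and -0.011 m and y of socket_24 in the frame of display_rack between -0.049 and -0.013 m) or (y of insert_24 in the frame of delivery_tray between -0.113 and -0.073 m and y of socket_24 in the frame of display_rack between -0.111 and -0.075 m)) and x of socket_24 in the frame of display_rack between -0.018 and 0.018 m and z of socket_24 in the frame of display_rack between 0.004 and 0.012 m and angle between each of socket_24, socket_28, socket_33, socket_38's own z axis and vertical below 0.1 rad and linear speed of each of socket_24, socket_28, socket_33, socket_38 below 0.02 m/s and angular speed of each of socket_24, socket_28, socket_33, socket_38 below 0.2 rad/s and ((y of insert_28 in the frame of delivery_tray between 0.073 and 0.113 m and y of socket_28 in the frame of display_rack between 0.075 and 0.111 m) or (y of insert_28 in the frame of delivery_tray between 0.011 and 0.051 m and y of socket_28 in the frame of display_rack between 0.013 and 0.049 m) or (y of insert_28 in the frame of delivery_tray between -0.051 and -0.011 m and y of socket_28 in the frame of display_rack between -0.049 and -0.013 m) or (y of insert_28 in the frame of delivery_tray between -0.113 and -0.073 m and y of socket_28 in the frame of display_rack between -0.111 and -0.075 m)) and x of socket_28 in the frame of display_rack between -0.018 and 0.018 m and z of socket_28 in the frame of display_rack between 0.004 and 0.012 m and ((y of insert_33 in the frame of delivery_tray between 0.073 and 0.113 m and y of socket_33 in the frame of display_rack between 0.075 and 0.111 m) or (y of insert_33 in the frame of delivery_tray between 0.011 and 0.051 m and y of socket_33 in the frame of display_rack between 0.013 and 0.049 m) or (y of insert_33 in the frame of delivery_tray between -0.051 and -0.011 m and y of socket_33 in the frame of display_rack between -0.049 and -0.013 m) or (y of insert_33 in the frame of delivery_tray between -0.113 and -0.073 m and y of socket_33 in the frame of display_rack between -0.111 and -0.075 m)) and x of socket_33 in the frame of display_rack between -0.018 and 0.018 m and z of socket_33 in the frame of display_rack between 0.004 and 0.012 m and ((y of insert_38 in the frame of delivery_tray between 0.073 and 0.113 m and y of socket_38 in the frame of display_rack between 0.075 and 0.111 m) or (y of insert_38 in the frame of delivery_tray between 0.011 and 0.051 m and y of socket_38 in the frame of display_rack between 0.013 and 0.049 m) or (y of insert_38 in the frame of delivery_tray between -0.051 and -0.011 m and y of socket_38 in the frame of display_rack between -0.049 and -0.013 m) or (y of insert_38 in the frame of delivery_tray between -0.113 and -0.073 m and y of socket_38 in the frame of display_rack between -0.111 and -0.075 m)) and x of socket_38 in the frame of display_rack between -0.018 and 0.018 m and z of socket_38 in the frame of display_rack between 0.004 and 0.012 m); the robot touches nothing.
It fails at once if a socket is dropped: it moves faster than 0.8 m/s with its foot less than 60 mm above the counter ((linear speed of socket_24 above 0.8 m/s and height (world z) of socket_24 below 0.06 m) or (linear speed of socket_28 above 0.8 m/s and height (world z) of socket_28 below 0.06 m) or (linear speed of socket_33 above 0.8 m/s and height (world z) of socket_33 below 0.06 m) or (linear speed of socket_38 above 0.8 m/s and height (world z) of socket_38 below 0.06 m)).
It also fails if it takes over 128 s, if anything falls off the work surface, if the arm or the gripper's body presses on something with over 40 N, if the wrist force passes 120 N, or if a joint passes its speed limit or range.

## Working session

There is one attempt and no reset: what is moved stays moved. The work goes in short steps, Python scripts to look and compute and a tool call to move; the robot and the scene stay as the last step left them, time stands still between calls to the robot, and variables do not carry over. Pictures are saved under pics/ and viewed, at most 14 in all, crops included, and the job is handed in when it is done.

Besides the shell and the picture viewer there is one more tool, called after ">>>" as a command line: name --argument value ..., lists and objects as JSON in quotes. send_rows: Moves the arm, as the interface text tells. Its arguments: {"type":"object","properties":{"plan":{"type":"array","items":{"type":"array","items":{"type":"array","items":{"type":"number"}}}},"fingers":{"type":"number"}},"required":["plan"]}

```bash
mkdir -p pics
python3 - <<'E'
from plant import ctrl
import cv2,numpy as np
np.set_printoptions(precision=4,suppress=True)
for n in("scene","top"):
    s=ctrl.snapshot(n); cv2.imwrite(f"pics/{n}0.png",s["img"][:,:,::-1]); print(n,s["K"],s["pose"])
o=ctrl.get_obs(); print(o)
E
```

```text
scene [[433.2676   0.     314.8753]
 [  0.     433.2676 239.0881]
 [  0.       0.       1.    ]] [[ 0.8397  0.3113 -0.4449  0.8922]
 [ 0.543  -0.4928  0.6799 -0.6149]
 [-0.0076 -0.8125 -0.5829  0.5634]
 [ 0.      0.      0.      1.    ]]
top [[542.6712   0.     318.4704]
 [  0.     542.6712 239.678 ]
 [  0.       0.       1.    ]] [[-0.0177 -0.9874  0.1572  0.3495]
 [-0.9998  0.0166 -0.0084  0.0136]
 [ 0.0057 -0.1573 -0.9875  1.0946]
 [ 0.      0.      0.      1.    ]]
{'clock': 0.1, 'joint_pos': array([-52.1886,  20.5877,   0.6382,  -0.0169, -70.1344, -16.5045]), 'qvel': array([-0.0781, -0.0758,  0.0166,  0.0454, -0.0037, -0.0561]), 'tau': array([ -0.0021, -58.4162,  29.3754,   7.0153,   0.0103,  -0.0001]), 'tool_pos': array([ 0.2451, -0.6285,  0.2257]), 'orientation': array([ 179.915 ,   -0.0086, -158.6989]), 'force': array([ 0.583 ,  0.8024, -0.1227]), 'moment': array([-0.0954,  0.1008,  0.0361]), 'gripper_force': 0.0, 'opening': 0.08757961459602352}
```

View pics/top0.png

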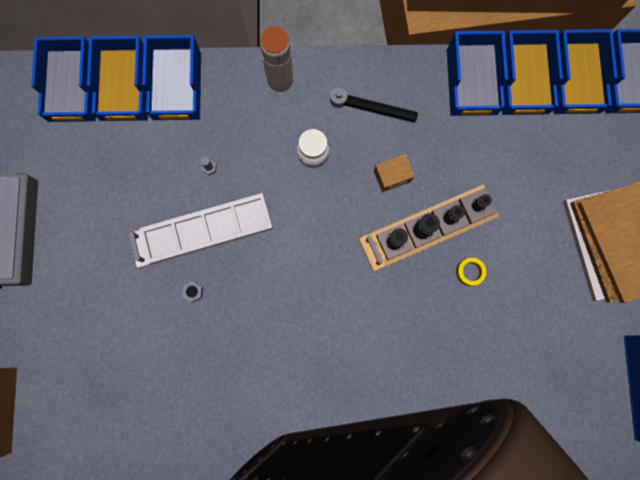

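View pics/scene0.png

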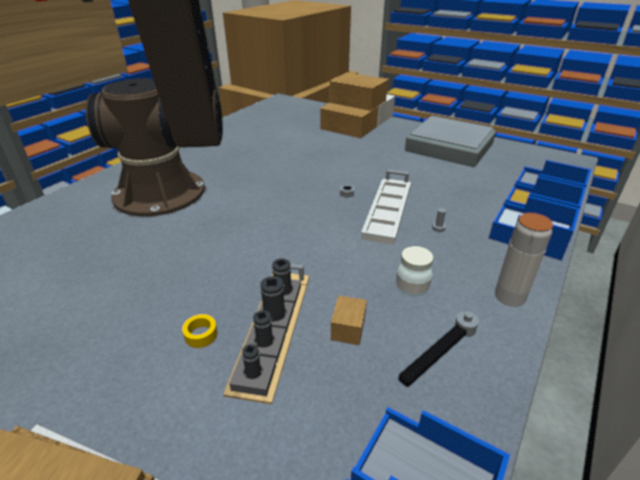

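The top view shows the rack around (200,230) with its handle at the left (137,247). The tray is around (430,227), its handle also at the left (373,250). Counted from the handle, the sockets are at (397,238), (427,225), (454,213) and (482,202), which looks like 33, 38, 28, 24. The scene view shows the same order.

```bash
cat > h.py <<'E'
from plant import ctrl
import cv2,numpy as np
np.set_printoptions(precision=4,suppress=True)
def cast(s,uv,z):
    uv=np.atleast_2d(uv).astype(float); T=s["pose"]
    d=np.c_[uv,np.ones(len(uv))]@np.linalg.inv(s["K"]).T@T[:3,:3].T
    return T[:3,3]+d*((z-T[2,3])/d[:,2])[:,None]
def proj(s,P):
    T=s["pose"]; p=(np.atleast_2d(P)-T[:3,3])@T[:3,:3]@s["K"].T
    return p[:,:2]/p[:,2:]
def frame(c,yaw,P):   # object frame -> world
    P=np.atleast_2d(P); a=np.radians(yaw); R=np.array([[np.cos(a),-np.sin(a)],[np.sin(a),np.cos(a)]])
    return np.c_[P[:,:2]@R.T+c,P[:,2]]
def goal(xyz,yaw):    # shift in tool axes (cm) and turn about tool z, from the measured pose, tool down
    o=ctrl.get_obs(); y0=o["orientation"][2]; a=np.radians(y0)
    R=np.array([[np.cos(a),np.sin(a),0],[np.sin(a),-np.cos(a),0],[0,0,-1]])
    return 100*R.T@(np.array(xyz)-o["tool_pos"]), -((yaw-y0+180)%360-180)
E
python3 - <<'E'
from h import *
s=ctrl.snapshot("top"); im=s["img"]; hsv=cv2.cvtColor(im,cv2.COLOR_RGB2HSV)
roi=lambda m,x0,x1,y0,y1:(lambda o:(o.__setitem__((slice(y0,y1),slice(x0,x1)),m[y0:y1,x0:x1]),o)[1])(np.zeros_like(m))
rack=roi(cv2.inRange(hsv,(0,0,150),(180,50,255)),120,285,185,275)
wood=roi(cv2.inRange(hsv,(8,70,90),(30,255,255)),350,510,182,280)
out=im[:,:,::-1].copy()
for n,m,z in(("rack",rack,.02),("tray",wood,.006)):
    cs=[c for c in cv2.findContours(m,cv2.RETR_EXTERNAL,cv2.CHAIN_APPROX_NONE)[0] if len(c)>15]
    px=np.vstack(cs)[:,0]; hull=cv2.convexHull(px)[:,0]
    w=cast(s,hull,z)[:,:2].astype(np.float32)
    r=cv2.minAreaRect(w*1000); print(n,r, m.sum()//255)
    out[m>0]=(0,255,0) if n=="tray" else (255,0,255)
big=cv2.resize(im[180:285,115:515,::-1],None,fx=2,fy=2,interpolation=cv2.INTER_CUBIC)
bm=cv2.resize(out[180:285,115:515],None,fx=2,fy=2,interpolation=cv2.INTER_NEAREST)
cv2.imwrite("pics/m1.png",np.vstack([big,bm]))
E
```

```text
rack ((546.5419311523438, 242.7817840576172), (76.9140853881836, 281.3289794921875), 15.983738899230957) 4763
tray ((545.3245849609375, -221.2378692626953), (279.392578125, 199.078369140625), 83.1506576538086) 1946
```

View pics/m1.png

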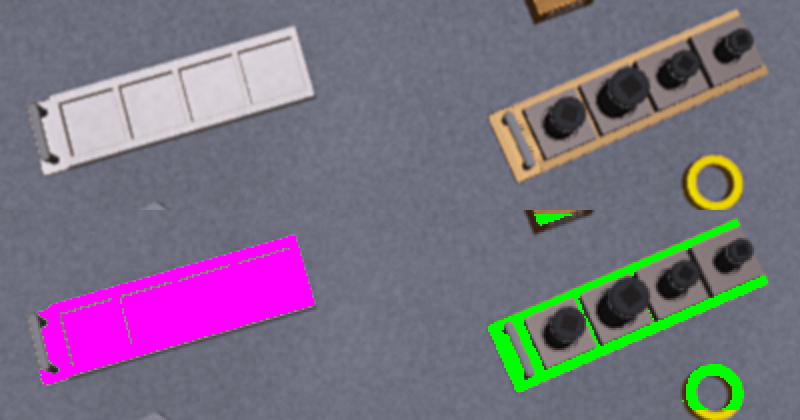

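The mask picture shows the boards run past +128 mm under the handles. I'll take the far (-y) edge and the long edges as reference, keep the box and the yellow ring out, and check with an overlay.

Run:
```python
from h import *
s=ctrl.snapshot("top"); im=s["img"]; hsv=cv2.cvtColor(im,cv2.COLOR_RGB2HSV)
out=im[:,:,::-1].copy(); big=cv2.resize(out[180:285,115:515],None,fx=2,fy=2,interpolation=cv2.INTER_CUBIC)
def dot(P,c,r=1):
    for p in proj(s,P): cv2.circle(big,tuple(int(v) for v in np.round((p-[115,180]+.5)*2-.5)),r,c,-1)
polys=dict(rack=[(120,185),(285,185),(285,275),(120,275)],tray=[(350,225),(470,183),(500,178),(510,225),(450,250),(375,280),(350,280)])
for n,z,lo,hi in(("rack",.02,(0,0,150),(180,50,255)),("tray",.006,(8,70,90),(30,255,255))):
    roi=np.zeros((480,640),np.uint8); cv2.fillPoly(roi,[np.array(polys[n])],255)
    m=cv2.inRange(hsv,lo,hi)&roi
    cs=[c for c in cv2.findContours(m,cv2.RETR_EXTERNAL,cv2.CHAIN_APPROX_NONE)[0] if len(c)>15]
    hull=cv2.convexHull(np.vstack(cs))[:,0]
    w=cast(s,hull,z)[:,:2]
    r=cv2.minAreaRect((w*1000).astype(np.float32)); b=cv2.boxPoints(r)/1000
    # long axis
    e1,e2=b[1]-b[0],b[2]-b[1]; e=e1 if np.linalg.norm(e1)>np.linalg.norm(e2) else e2
    u=e/np.linalg.norm(e); u=u*np.sign(u[1])
    yaw=np.degrees(np.arctan2(u[1],u[0]))-90; v=np.array([u[1],-u[0]])
    lo_=(b@u).min(); mid=((b@v).min()+(b@v).max())/2
    c=u*(lo_+.128+.0008)+v*mid      # edge of pixels ~ 1 mm outside
    print(n,"centre",c,"yaw",yaw,"size",r[1])
    ys=[.093,.031,-.031,-.093]
    Pw=frame(c,yaw,[(0,y,0) for y in ys]); print(Pw[:,:2])
    if n=="rack":
        for y in ys: dot(frame(c,yaw,[(a*.028,y+q*.028,.02) for a in(-1,1) for q in(-1,1)]),(0,0,255))
    else:
        for y,h in zip(ys,(72,80,66,60)): dot(frame(c,yaw,[(0,y,.012+h/1000)]),(0,255,255),2); dot(frame(c,yaw,[(a*.028,y+q*.028,.024) for a in(-1,1) for q in(-1,1)]),(0,0,255))
    dot(frame(c,yaw,[(a*.037,q*.128,z) for a in(-1,1) for q in(-1,1)]),(0,255,0))
cv2.imwrite("pics/m2.png",cv2.resize(big,None,fx=1,fy=1))
```

```text
rack centre [0.5498 0.2314] yaw 15.937157 size (76.76011657714844, 280.352783203125)
[[0.5243 0.3208]
 [0.5413 0.2612]
 [0.5583 0.2016]
 [0.5754 0.142 ]]
tray centre [ 0.5497 -0.2328] yaw 22.329987 size (74.89175415039062, 283.1120910644531)
[[ 0.5143 -0.1467]
 [ 0.5379 -0.2041]
 [ 0.5615 -0.2614]
 [ 0.585  -0.3188]]
```

View pics/m2.png

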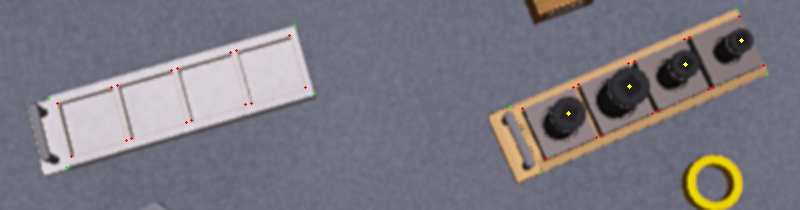

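The overlaid corners sit on the rack pockets and the inserts to within about a pixel, and the yellow points fall on the socket tops at (568,113), (629,86), (685,64) and (741,40). Starting to move.

```bash
cat >> h.py <<'E'
YT,YR=-67.67,-74.06
T=frame([.5497,-.2328],22.33,[(0,y,0) for y in(.093,.031,-.031,-.093)])
K=frame([.5498,.2314],15.94,[(0,y,0) for y in(.093,.031,-.031,-.093)])
def to(base,i,z):
    print(*goal([*(T if base=="T" else K)[i,:2],z],YT if base=="T" else YR))
E
python3 -c "
from h import *
to('T',0,.17)"
```

```text
[-42.5913  35.1114   5.5983] -91.03226506151015
```

Units first: shifts go in shares of 30 cm and turns go in shares of 90 degrees. So -21.3 cm / 30 = -0.71, 17.6 cm / 30 = 0.5867, -45.5 degrees / 90 = -0.5056.

>>> send_rows --plan '[[[-0.09,0.0733,0.01,0,0,-0.0633],[-0.1767,0.1467,0.0233,0,0,-0.1267],[-0.2667,0.22,0.0333,0,0,-0.1889],[-0.3567,0.2933,0.0467,0,0,-0.2533],[-0.4433,0.3667,0.0567,0,0,-0.3167],[-0.5333,0.44,0.07,0,0,-0.3778],[-0.6233,0.5133,0.08,0,0,-0.4444],[-0.71,0.5867,0.0933,0,0,-0.5056]]]' --fingers 1

```text
clock: 0.87
tool_pos: [0.3803, -0.386, 0.1986]
orientation: [-180.0, -0.0, -112.9]
force: [0.9, 0.4, 0.2]
opening: 0.088
gripper_force: 0.0
```

```bash
python3 -c "
from h import *
to('T',0,.17)"
```

```text
[-27.2527  -3.0447   2.8573] -45.22550502764895
```

Scaled: -27.2 cm / 30 = -0.9067, -24 cm / 30 = -0.8, -45 degrees / 90 = -0.5.

>>> send_rows --plan '[[[-0.1333,-0.0167,0.0133,0,0,-0.0722],[-0.2667,-0.0333,0.0267,0,0,-0.1444],[-0.4,-0.0467,0.04,0,0,-0.2167],[-0.5333,-0.06,0.0533,0,0,-0.2889],[-0.6667,-0.0733,0.0667,0,0,-0.3611],[-0.8,-0.09,0.0833,0,0,-0.4333],[-0.9067,-0.1,0.0933,0,0,-0.5],[-0.9067,-0.1,0.0933,0,0,-0.5]]]'

```text
clock: 1.53
tool_pos: [0.5167, -0.1453, 0.1699]
orientation: [-180.0, 0.0, -67.6]
force: [-0.0, -0.1, -0.3]
opening: 0.0877
gripper_force: 0.0
```

Run:
```python
from h import *
to('T',0,.041)
s=ctrl.snapshot("wrist"); cv2.imwrite("pics/w1.png",s["img"][:,:,::-1]); print(s["K"][0,0],s["pose"])
for i,h in enumerate((72,80,66,60)): print(proj(s,[*T[i,:2],.012+h/1000]), proj(s,[*T[i,:2],.024]))
```

```text
[ 0.0494  0.2718 12.8934] 0.07047024265744994
426.4720644416047 [[-0.9243 -0.3677 -0.1021  0.545 ]
 [-0.3816  0.8908  0.2468 -0.2128]
 [ 0.0002  0.267  -0.9637  0.3285]
 [ 0.      0.      0.      1.    ]]
[[319.9904 239.7978]] [[319.0243 216.471 ]]
[[320.7399 134.2031]] [[319.4181 129.6382]]
[[321.0228  14.0165]] [[319.8585  32.5298]]
[[ 321.5463 -117.3712]] [[320.3542 -76.7931]]
```

View pics/w1.png

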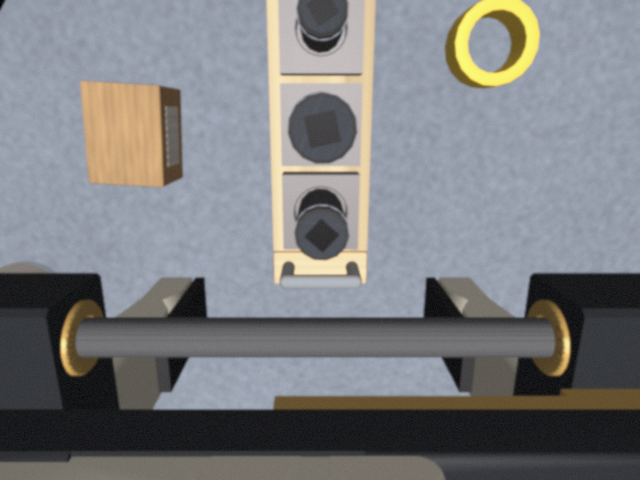

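In the wrist view the sockets stand in line below the camera. The first socket top is at (321,234), against a predicted (320,240), and the second at (322,127), against (321,134). They are therefore 2–4 mm further from the handle than I had them, and laterally good, so I shift slightly and descend.

Scaled: 12.9 cm / 30 = 0.43, 12.5 cm / 30 = 0.4167.

>>> send_rows --plan '[[[0.0067,0.01,0.0667,0,0,0],[0.0067,0.01,0.15,0,0,0],[0.0067,0.01,0.2333,0,0,0],[0.0067,0.01,0.3167,0,0,0],[0.0067,0.01,0.3833,0,0,0],[0.0067,0.01,0.4167,0,0,0],[0.0067,0.01,0.43,0,0,0],[0.0067,0.01,0.43,0,0,0]]]'

```text
clock: 2.25
tool_pos: [0.5119, -0.1528, 0.0412]
orientation: [179.9, 0.0, -68.3]
force: [0.5, 0.0, -0.1]
opening: 0.0874
gripper_force: 0.0
```

>>> send_rows --plan '[[[0,0,0,0,0,0],[0,0,0,0,0,0],[0,0,0,0,0,0],[0,0,0,0,0,0],[0,0,0,0,0,0],[0,0,0,0,0,0],[0,0,0,0,0,0],[0,0,0,0,0,0]]]' --fingers 0

```text
clock: 2.92
tool_pos: [0.5124, -0.1522, 0.0416]
orientation: [-180.0, -0.0, -68.2]
force: [0.3, -0.0, 1.5]
opening: 0.0398
gripper_force: 0.0
```

Scaled: -0.35 cm / 30 = -0.0117.

>>> send_rows --plan '[[[0,-0.0117,0,0,0,0],[0,-0.0117,0,0,0,0],[0,-0.0117,0,0,0,0],[0,-0.0117,0,0,0,0],[0,-0.0117,0,0,0,0],[0,-0.0117,0,0,0,0]]]'

```text
clock: 3.42
tool_pos: [0.5158, -0.1509, 0.0416]
orientation: [-180.0, -0.0, -68.2]
force: [0.2, 0.4, 1.4]
opening: 0.0323
gripper_force: 30.0
```

Scaled: -12 cm / 30 = -0.4, -11 cm / 30 = -0.3667.

>>> send_rows --plan '[[[0,0,-0.0167,0,0,0],[0,0,-0.0667,0,0,0],[0,0,-0.1333,0,0,0],[0,0,-0.2167,0,0,0],[0,0,-0.3,0,0,0],[0,0,-0.3667,0,0,0],[0,0,-0.4,0,0,0],[0,0,-0.4,0,0,0]]]'

```text
clock: 4.08
tool_pos: [0.5166, -0.151, 0.1637]
orientation: [-179.8, -0.1, -68.2]
force: [0.1, -0.3, -3.2]
opening: 0.0325
gripper_force: 30.0
```

```bash
python3 -c "
from h import *
to('K',0,.16);print(ctrl.get_obs()['joint_pos'])"
```

```text
[-43.5255 -18.2379   0.3686] 5.868425635034896
[  4.5897  10.5475 -21.874    0.0165 -57.3662  17.21  ]
```

Scaled: -25.5 cm / 30 = -0.85, -22 cm / 30 = -0.7333, 3.4 degrees / 90 = 0.0378.

>>> send_rows --plan '[[[-0.05,-0.02,0,0,0,0.0022],[-0.15,-0.0633,0,0,0,0.0067],[-0.2667,-0.1133,0,0,0,0.0111],[-0.3833,-0.16,0,0,0,0.0167],[-0.5,-0.21,0,0,0,0.0222],[-0.6167,-0.26,0,0,0,0.0278],[-0.7333,-0.3067,0,0,0,0.0333],[-0.85,-0.3567,0,0,0,0.0378]]]'

```text
clock: 4.75
tool_pos: [0.5187, 0.1268, 0.1597]
orientation: [179.8, -0.0, -71.6]
force: [1.2, -0.4, -3.9]
opening: 0.0325
gripper_force: 30.0
```

Scaled: -18 cm / 30 = -0.6, -16 cm / 30 = -0.5333, 2.4 degrees / 90 = 0.0267.

>>> send_rows --plan '[[[-0.1167,-0.05,0,0,0,0.0056],[-0.2333,-0.0967,0,0,0,0.0111],[-0.35,-0.1467,0,0,0,0.0167],[-0.45,-0.19,0,0,0,0.0211],[-0.5333,-0.2233,0,0,0,0.0244],[-0.6,-0.25,0,0,0,0.0267],[-0.6,-0.25,0,0,0,0.0267],[-0.6,-0.25,0,0,0,0.0267]]]'

```text
clock: 5.42
tool_pos: [0.5335, 0.3204, 0.1588]
orientation: [179.8, -0.1, -73.9]
force: [0.2, -0.6, -2.6]
opening: 0.0325
gripper_force: 30.0
```

Run:
```python
from h import *
to('K',0,.037)
s=ctrl.snapshot("wrist"); cv2.imwrite("pics/w2.png",s["img"][:,:,::-1])
for i in range(4): print(proj(s,frame([.5498,.2314],15.94,[(a*.028,(.093,.031,-.031,-.093)[i]+q*.028,.02) for a in(-1,1) for q in(-1,1)])).round().tolist())
```

```text
[-0.2954  0.8721 12.1844] 0.13894510880427902
[[367.0, 185.0], [364.0, 261.0], [287.0, 185.0], [288.0, 260.0]]
[[370.0, 92.0], [367.0, 177.0], [286.0, 92.0], [287.0, 176.0]]
[[374.0, -12.0], [371.0, 83.0], [285.0, -12.0], [286.0, 83.0]]
[[378.0, -129.0], [375.0, -22.0], [283.0, -130.0], [284.0, -23.0]]
```

View pics/w2.png

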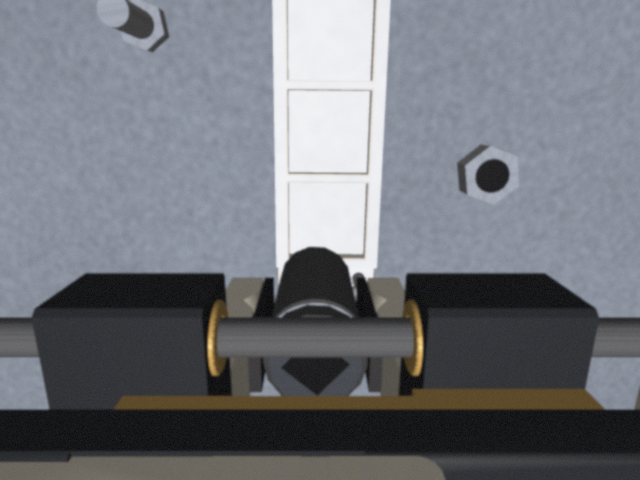

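The wrist view over the rack shows pocket 1 at x 288–366, y 182–258, within 3 px of the prediction. The socket hangs upright at (318,330). Lowering it now.

Scaled: 11.8 cm / 30 = 0.3933, 11.5 cm / 30 = 0.3833.

>>> send_rows --plan '[[[-0.0033,0.03,0.0667,0,0,0],[-0.0033,0.03,0.15,0,0,0],[-0.0033,0.03,0.2333,0,0,0],[-0.0033,0.03,0.31,0,0,0],[-0.0033,0.03,0.36,0,0,0],[-0.0033,0.03,0.3833,0,0,0],[-0.0033,0.03,0.3933,0,0,0],[-0.0033,0.03,0.3933,0,0,0]]]'

```text
clock: 6.13
tool_pos: [0.5256, 0.3176, 0.0432]
orientation: [180.0, -0.0, -74.0]
force: [-0.3, 0.2, -2.1]
opening: 0.0324
gripper_force: 30.0
```

```bash
python3 -c "
from h import *
to('K',0,.0376)"
```

```text
[-0.3448  0.0439  0.5561] 0.02611409904886841
```

Scaled: 0.6 cm / 30 = 0.02, 0.55 cm / 30 = 0.0183.

>>> send_rows --plan '[[[-0.0067,0,0.0067,0,0,0],[-0.0067,0,0.0133,0,0,0],[-0.0067,0,0.0167,0,0,0],[-0.0067,0,0.0183,0,0,0],[-0.0067,0,0.02,0,0,0],[-0.0067,0,0.02,0,0,0]]]'

```text
clock: 6.63
tool_pos: [0.5252, 0.3205, 0.0377]
orientation: [-180.0, 0.0, -74.0]
force: [0.8, -0.4, -2.2]
opening: 0.0324
gripper_force: 30.0
```

Scaled: 0.15 cm / 30 = 0.005, 0.1 cm / 30 = 0.0033.

>>> send_rows --plan '[[[0,0,0.0017,0,0,0],[0,0,0.0033,0,0,0],[0,0,0.005,0,0,0],[0,0,0.005,0,0,0],[0,0,0.005,0,0,0]]]'

```text
clock: 7.05
tool_pos: [0.5253, 0.3205, 0.0376]
orientation: [-180.0, 0.0, -74.0]
force: [-4.9, -0.3, 9.1]
opening: 0.0326
gripper_force: 30.0
```

>>> send_rows --plan '[[[0,0,0,0,0,0],[0,0,0,0,0,0],[0,0,0,0,0,0],[0,0,0,0,0,0],[0,0,-0.0333,0,0,0],[0,0,-0.1,0,0,0],[0,0,-0.2,0,0,0],[0,0,-0.3167,0,0,0]]]' --fingers 1

```text
clock: 7.72
tool_pos: [0.5243, 0.3195, 0.1311]
orientation: [179.8, -0.1, -74.0]
force: [0.3, 0.6, -0.3]
opening: 0.0807
gripper_force: 0.0
```

```bash
python3 -c "
from h import *
to('T',1,.17)"
```

```text
[50.7138 13.1238 -3.8872] -6.333765427868229
```

Scaled: 26.5 cm / 30 = 0.8833, 23 cm / 30 = 0.7667, -3.3 degrees / 90 = -0.0367.

>>> send_rows --plan '[[[0.0667,0.0167,-0.05,0,0,-0.0022],[0.1833,0.0467,-0.1,0,0,-0.0078],[0.3,0.0767,-0.1233,0,0,-0.0122],[0.4167,0.1067,-0.1233,0,0,-0.0178],[0.5333,0.1367,-0.1233,0,0,-0.0222],[0.65,0.1667,-0.1233,0,0,-0.0267],[0.7667,0.1967,-0.1233,0,0,-0.0322],[0.8833,0.23,-0.1233,0,0,-0.0367]]]'

```text
clock: 8.38
tool_pos: [0.5318, 0.045, 0.1691]
orientation: [-179.9, -0.0, -70.6]
force: [0.9, -1.4, -0.3]
opening: 0.0877
gripper_force: 0.0
```

Scaled: 23.3 cm / 30 = 0.7767, 20.5 cm / 30 = 0.6833, -3 degrees / 90 = -0.0333.

>>> send_rows --plan '[[[0.1167,0.03,0,0,0,-0.0044],[0.2333,0.06,0,0,0,-0.01],[0.35,0.09,0,0,0,-0.0144],[0.4667,0.12,0,0,0,-0.02],[0.5833,0.15,0,0,0,-0.0244],[0.6833,0.1767,0,0,0,-0.0289],[0.7767,0.2,0,0,0,-0.0333],[0.7767,0.2,0,0,0,-0.0333]]]'

```text
clock: 9.05
tool_pos: [0.5523, -0.1973, 0.1685]
orientation: [180.0, -0.0, -67.9]
force: [-0.3, 0.0, -0.1]
opening: 0.0878
gripper_force: 0.0
```

>>> send_rows --plan '[[[0,0,0,0,0,0],[0,0,0,0,0,0],[0,0,0,0,0,0]]]'

```text
clock: 9.3
tool_pos: [0.5522, -0.1925, 0.1684]
orientation: [-180.0, -0.0, -67.7]
force: [-1.3, -0.0, -0.6]
opening: 0.0875
gripper_force: 0.0
```

```bash
python3 -c "
from h import *
to('T',1,.043)"
```

```text
[ 0.5342  1.7665 12.5415] 0.00469045744270602
```

Scaled: 3 cm / 30 = 0.1, 1.5 cm / 30 = 0.05.

>>> send_rows --plan '[[[0.0233,0.0583,0.0333,0,0,0],[0.0233,0.0583,0.05,0,0,0],[0.0233,0.0583,0.0667,0,0,0],[0.0233,0.0583,0.0833,0,0,0],[0.0233,0.0583,0.1,0,0,0],[0.0233,0.0583,0.1,0,0,0]]]'

```text
clock: 9.8
tool_pos: [0.5385, -0.2056, 0.137]
orientation: [179.9, 0.0, -67.7]
force: [0.2, -0.0, 0.3]
opening: 0.0876
gripper_force: 0.0
```

```bash
python3 -c "
from h import *
to('T',1,.043)"
```

```text
[-0.155  -0.0002  9.3993] 0.008799748307183108
```

Scaled: 9.3 cm / 30 = 0.31, 9.2 cm / 30 = 0.3067.

>>> send_rows --plan '[[[0.0033,0,0.05,0,0,0],[0.0033,0,0.1167,0,0,0],[0.0033,0,0.1833,0,0,0],[0.0033,0,0.25,0,0,0],[0.0033,0,0.29,0,0,0],[0.0033,0,0.3067,0,0,0],[0.0033,0,0.31,0,0,0],[0.0033,0,0.31,0,0,0]]]'

```text
clock: 10.47
tool_pos: [0.5396, -0.2071, 0.0453]
orientation: [-180.0, -0.0, -67.7]
force: [0.4, 0.1, -0.1]
opening: 0.0878
gripper_force: 0.0
```

>>> send_rows --plan '[[[0,0,0,0,0,0],[0,0,0,0,0,0],[0,0,0,0,0,0],[0,0,0,0,0,0],[0,0,0,0,0,0],[0,0,0,0,0,0],[0,0,0,0,0,0],[0,0,0,0,0,0]]]' --fingers 0

```text
clock: 11.13
tool_pos: [0.5391, -0.2072, 0.0451]
orientation: [-180.0, -0.0, -67.7]
force: [-0.6, 0.5, 0.3]
opening: 0.04
gripper_force: 0.0
```

>>> send_rows --plan '[[[0,0,0,0,0,0],[0,0,0,0,0,0],[0,0,0,0,0,0]]]'

```text
clock: 11.38
tool_pos: [0.5389, -0.2072, 0.045]
orientation: [180.0, 0.0, -67.7]
force: [-1.4, -0.0, 1.8]
opening: 0.0375
gripper_force: 30.0
```

Gripped at 37.5 mm, so this is socket_38. Lifting and carrying it.

Scaled: -12.5 cm / 30 = -0.4167, -11.5 cm / 30 = -0.3833.

>>> send_rows --plan '[[[0,0,-0.0167,0,0,0],[0,0,-0.0667,0,0,0],[0,0,-0.1333,0,0,0],[0,0,-0.2167,0,0,0],[0,0,-0.3,0,0,0],[0,0,-0.3833,0,0,0],[0,0,-0.4167,0,0,0],[0,0,-0.4167,0,0,0]]]'

```text
clock: 12.05
tool_pos: [0.5403, -0.2072, 0.1723]
orientation: [-179.8, -0.1, -67.7]
force: [0.7, 0.0, -4.9]
opening: 0.0377
gripper_force: 30.0
```

```bash
python3 -c "
from h import *
to('K',1,.17)"
```

```text
[-43.2971 -17.8734   0.2333] 6.369912698784276
```

Scaled: -25.5 cm / 30 = -0.85, -22 cm / 30 = -0.7333, 3.7 degrees / 90 = 0.0411.

>>> send_rows --plan '[[[-0.05,-0.02,0,0,0,0.0022],[-0.15,-0.0633,0,0,0,0.0067],[-0.2667,-0.11,0,0,0,0.0122],[-0.3833,-0.1567,0,0,0,0.0178],[-0.5,-0.2067,0,0,0,0.0244],[-0.6167,-0.2533,0,0,0,0.03],[-0.7333,-0.3033,0,0,0,0.0356],[-0.85,-0.35,0,0,0,0.0411]]]'

```text
clock: 12.72
tool_pos: [0.5379, 0.0702, 0.1678]
orientation: [179.8, 0.0, -71.5]
force: [1.0, -0.9, -5.3]
opening: 0.0371
gripper_force: 30.0
```

Scaled: -18.3 cm / 30 = -0.61, -18 cm / 30 = -0.6, 2.7 degrees / 90 = 0.03.

>>> send_rows --plan '[[[-0.1167,-0.04,0,0,0,0.0056],[-0.2333,-0.0733,0,0,0,0.0111],[-0.35,-0.1167,0,0,0,0.0167],[-0.45,-0.15,0,0,0,0.0222],[-0.5333,-0.18,0,0,0,0.0267],[-0.6,-0.2,0,0,0,0.03],[-0.61,-0.2067,0,0,0,0.03],[-0.61,-0.2067,0,0,0,0.03]]]'

```text
clock: 13.38
tool_pos: [0.5387, 0.2627, 0.1674]
orientation: [179.8, -0.1, -74.0]
force: [-0.9, -0.3, -6.5]
opening: 0.0376
gripper_force: 30.0
```

>>> send_rows --plan '[[[0,0,0,0,0,0],[0,0,0,0,0,0],[0,0,0,0,0,0]]]'

```text
clock: 13.63
tool_pos: [0.5396, 0.2606, 0.1696]
orientation: [179.9, -0.0, -74.2]
force: [0.7, 0.5, -6.0]
opening: 0.0371
gripper_force: 30.0
```

```bash
python3 -c "
from h import *
to('K',1,.041)"
```

```text
[-0.0097 -0.1737 12.8557] -0.1029591459276844
```

Scaled: 12.4 cm / 30 = 0.4133, 12.1 cm / 30 = 0.4033.

>>> send_rows --plan '[[[0.0033,-0.005,0.0667,0,0,0],[0.0033,-0.005,0.15,0,0,0],[0.0033,-0.005,0.2333,0,0,0],[0.0033,-0.005,0.3167,0,0,0],[0.0033,-0.005,0.3767,0,0,0],[0.0033,-0.005,0.4033,0,0,0],[0.0033,-0.005,0.4133,0,0,0],[0.0033,-0.005,0.4133,0,0,0]]]'

```text
clock: 14.3
tool_pos: [0.5418, 0.2608, 0.0461]
orientation: [180.0, -0.0, -74.1]
force: [-0.3, 0.2, -5.4]
opening: 0.0376
gripper_force: 30.0
```

Scaled: 0.2 cm / 30 = 0.0067, 0.1 cm / 30 = 0.0033.

>>> send_rows --plan '[[[0,0,0.0033,0,0,0],[0,0,0.0067,0,0,0],[0,0,0.0067,0,0,0],[0,0,0.0067,0,0,0]]]'

```text
clock: 14.63
tool_pos: [0.5419, 0.2616, 0.0449]
orientation: [-179.9, 0.0, -74.1]
force: [-0.3, -0.3, -5.5]
opening: 0.0373
gripper_force: 30.0
```

Contact is expected near z = 0.041.

Scaled: 0.3 cm / 30 = 0.01, 0.2 cm / 30 = 0.0067.

>>> send_rows --plan '[[[0,0,0.0033,0,0,0],[0,0,0.0067,0,0,0],[0,0,0.01,0,0,0],[0,0,0.01,0,0,0],[0,0,0.01,0,0,0]]]'

```text
clock: 15.05
tool_pos: [0.5416, 0.2613, 0.0411]
orientation: [-180.0, -0.0, -74.1]
force: [-0.8, -0.7, -4.3]
opening: 0.0373
gripper_force: 30.0
```

Scaled: 0.1 cm / 30 = 0.0033, 0.05 cm / 30 = 0.0017.

>>> send_rows --plan '[[[0,0,0.0017,0,0,0],[0,0,0.0033,0,0,0],[0,0,0.0033,0,0,0],[0,0,0.0033,0,0,0]]]'

```text
clock: 15.38
tool_pos: [0.5416, 0.2613, 0.041]
orientation: [-180.0, 0.0, -74.1]
force: [-3.3, -1.1, 4.5]
opening: 0.0374
gripper_force: 30.0
```

Contact confirmed. Releasing and going up.

Scaled: -9.5 cm / 30 = -0.3167, -6 cm / 30 = -0.2.

>>> send_rows --plan '[[[0,0,0,0,0,0],[0,0,0,0,0,0],[0,0,0,0,0,0],[0,0,0,0,0,0],[0,0,-0.0333,0,0,0],[0,0,-0.1,0,0,0],[0,0,-0.2,0,0,0],[0,0,-0.3167,0,0,0]]]' --fingers 1

```text
clock: 16.05
tool_pos: [0.5408, 0.2605, 0.1353]
orientation: [179.8, -0.1, -74.1]
force: [0.3, -0.0, -0.0]
opening: 0.0841
gripper_force: 0.0
```

```bash
python3 -c "
from h import *
to('T',2,.17)"
```

```text
[50.7733 12.3027 -3.4712] -6.436108436625545
```

Scaled: 26.5 cm / 30 = 0.8833, 6.4 cm / 30 = 0.2133, -3.3 degrees / 90 = -0.0367.

>>> send_rows --plan '[[[0.0667,0.0167,-0.05,0,0,-0.0022],[0.1833,0.0433,-0.1,0,0,-0.0078],[0.3,0.0733,-0.1133,0,0,-0.0122],[0.4167,0.1,-0.1133,0,0,-0.0178],[0.5333,0.13,-0.1133,0,0,-0.0222],[0.65,0.1567,-0.1133,0,0,-0.0267],[0.7667,0.1867,-0.1133,0,0,-0.0322],[0.8833,0.2133,-0.1133,0,0,-0.0367]]]'

```text
clock: 16.72
tool_pos: [0.5525, -0.0128, 0.1702]
orientation: [-179.9, -0.0, -70.8]
force: [0.9, 0.3, -0.9]
opening: 0.0877
gripper_force: 0.0
```

Scaled: 23.8 cm / 30 = 0.7933, 21 cm / 30 = 0.7, -3.1 degrees / 90 = -0.0344.

>>> send_rows --plan '[[[0.1167,0.0367,0,0,0,-0.0044],[0.2333,0.07,0,0,0,-0.01],[0.35,0.1067,0,0,0,-0.0144],[0.4667,0.1433,0,0,0,-0.02],[0.5833,0.1767,0,0,0,-0.0244],[0.7,0.2133,0,0,0,-0.03],[0.7933,0.2433,0,0,0,-0.0344],[0.7933,0.2433,0,0,0,-0.0344]]]'

```text
clock: 17.38
tool_pos: [0.5616, -0.2645, 0.1694]
orientation: [180.0, -0.1, -67.9]
force: [0.4, -0.8, 0.3]
opening: 0.0876
gripper_force: 0.0
```

Scaled: 3 cm / 30 = 0.1, 2.5 cm / 30 = 0.0833.

>>> send_rows --plan '[[[0,0,0.0167,0,0,0],[0,0,0.05,0,0,0],[0,0,0.0833,0,0,0],[0,0,0.1,0,0,0],[0,0,0.1,0,0,0],[0,0,0.1,0,0,0]]]'

```text
clock: 17.88
tool_pos: [0.5619, -0.2591, 0.1385]
orientation: [179.9, 0.0, -67.6]
force: [0.3, 0.7, -0.7]
opening: 0.0873
gripper_force: 0.0
```

```bash
python3 -c "
from h import *
to('T',2,.041)"
```

```text
[0.2093 0.1284 9.7549] 0.04817059697421655
```

>>> send_rows --plan '[[[0.0133,0.0033,0.05,0,0,0],[0.0133,0.0033,0.1167,0,0,0],[0.0133,0.0033,0.1833,0,0,0],[0.0133,0.0033,0.25,0,0,0],[0.0133,0.0033,0.3,0,0,0],[0.0133,0.0033,0.32,0,0,0],[0.0133,0.0033,0.3267,0,0,0],[0.0133,0.0033,0.3267,0,0,0]]]'

```text
clock: 18.55
tool_pos: [0.563, -0.2638, 0.0414]
orientation: [-180.0, -0.0, -67.7]
force: [0.8, -1.1, 0.6]
opening: 0.0877
gripper_force: 0.0
```

>>> send_rows --plan '[[[0,0,0,0,0,0],[0,0,0,0,0,0],[0,0,0,0,0,0],[0,0,0,0,0,0],[0,0,0,0,0,0],[0,0,0,0,0,0],[0,0,0,0,0,0],[0,0,0,0,0,0]]]' --fingers 0

```text
clock: 19.22
tool_pos: [0.5626, -0.264, 0.0411]
orientation: [-180.0, -0.0, -67.7]
force: [0.0, 0.1, 0.7]
opening: 0.0399
gripper_force: 0.0
```

>>> send_rows --plan '[[[0,0,0,0,0,0],[0,0,0,0,0,0],[0,0,0,0,0,0],[0,0,0,0,0,0],[0,0,0,0,0,0]]]'

```text
clock: 19.63
tool_pos: [0.5625, -0.2639, 0.041]
orientation: [180.0, 0.0, -67.7]
force: [0.4, -0.4, -0.2]
opening: 0.0274
gripper_force: 30.0
```

Scaled: -12.5 cm / 30 = -0.4167, -11.5 cm / 30 = -0.3833.

>>> send_rows --plan '[[[0,0,-0.0167,0,0,0],[0,0,-0.0667,0,0,0],[0,0,-0.1333,0,0,0],[0,0,-0.2167,0,0,0],[0,0,-0.3,0,0,0],[0,0,-0.3833,0,0,0],[0,0,-0.4167,0,0,0],[0,0,-0.4167,0,0,0]]]'

```text
clock: 20.3
tool_pos: [0.564, -0.2643, 0.169]
orientation: [-179.8, -0.2, -67.7]
force: [0.9, -1.1, -2.0]
opening: 0.0273
gripper_force: 30.0
```

```bash
python3 -c "
from h import *
to('K',2,.166)"
```

```text
[-43.3128 -17.166    0.3034] 6.3779718552807765
```

Scaled: -25.5 cm / 30 = -0.85, -10.1 cm / 30 = -0.3367, 3.7 degrees / 90 = 0.0411.

>>> send_rows --plan '[[[-0.05,-0.02,0,0,0,0.0022],[-0.15,-0.06,0,0,0,0.0067],[-0.2667,-0.1067,0,0,0,0.0122],[-0.3833,-0.1533,0,0,0,0.0178],[-0.5,-0.1967,0,0,0,0.0244],[-0.6167,-0.2433,0,0,0,0.03],[-0.7333,-0.29,0,0,0,0.0356],[-0.85,-0.3367,0,0,0,0.0411]]]'

```text
clock: 20.97
tool_pos: [0.5578, 0.0119, 0.1642]
orientation: [179.9, 0.0, -71.4]
force: [0.9, 0.6, -2.1]
opening: 0.0273
gripper_force: 30.0
```

Scaled: -18.2 cm / 30 = -0.6067, -18 cm / 30 = -0.6, 2.7 degrees / 90 = 0.03.

>>> send_rows --plan '[[[-0.1167,-0.0367,0,0,0,0.0056],[-0.2333,-0.0733,0,0,0,0.0111],[-0.35,-0.1133,0,0,0,0.0167],[-0.45,-0.1467,0,0,0,0.0222],[-0.5333,-0.1733,0,0,0,0.0267],[-0.6,-0.1933,0,0,0,0.03],[-0.6067,-0.1967,0,0,0,0.03],[-0.6067,-0.1967,0,0,0,0.03]]]'

```text
clock: 21.63
tool_pos: [0.5561, 0.2025, 0.164]
orientation: [179.8, -0.0, -74.0]
force: [0.4, -0.5, -2.6]
opening: 0.0271
gripper_force: 30.0
```

>>> send_rows --plan '[[[0,0,0,0,0,0],[0,0,0,0,0,0],[0,0,0,0,0,0]]]'

```text
clock: 21.88
tool_pos: [0.5569, 0.2005, 0.1656]
orientation: [180.0, -0.0, -74.2]
force: [-0.4, 0.5, -2.0]
opening: 0.0271
gripper_force: 30.0
```

```bash
python3 -c "
from h import *
to('K',2,.037)"
```

```text
[-0.0678 -0.1631 12.8643] -0.10548417795371279
```

Scaled: 12.4 cm / 30 = 0.4133, 12.1 cm / 30 = 0.4033.

>>> send_rows --plan '[[[0.0033,-0.005,0.0667,0,0,0],[0.0033,-0.005,0.15,0,0,0],[0.0033,-0.005,0.2333,0,0,0],[0.0033,-0.005,0.3167,0,0,0],[0.0033,-0.005,0.3767,0,0,0],[0.0033,-0.005,0.4033,0,0,0],[0.0033,-0.005,0.4133,0,0,0],[0.0033,-0.005,0.4133,0,0,0]]]'

```text
clock: 22.55
tool_pos: [0.559, 0.2006, 0.042]
orientation: [180.0, -0.0, -74.1]
force: [-0.1, 0.5, -2.1]
opening: 0.0273
gripper_force: 30.0
```

Scaled: 0.4 cm / 30 = 0.0133, 0.35 cm / 30 = 0.0117.

>>> send_rows --plan '[[[0,0,0.0033,0,0,0],[0,0,0.0067,0,0,0],[0,0,0.01,0,0,0],[0,0,0.0117,0,0,0],[0,0,0.0133,0,0,0],[0,0,0.0133,0,0,0],[0,0,0.0133,0,0,0]]]'

```text
clock: 23.13
tool_pos: [0.5588, 0.2011, 0.0382]
orientation: [-180.0, 0.0, -74.1]
force: [-0.7, -0.3, -1.5]
opening: 0.0274
gripper_force: 30.0
```

Scaled: 0.15 cm / 30 = 0.005, 0.1 cm / 30 = 0.0033.

>>> send_rows --plan '[[[0,0,0.0017,0,0,0],[0,0,0.0033,0,0,0],[0,0,0.005,0,0,0],[0,0,0.005,0,0,0],[0,0,0.005,0,0,0]]]'

```text
clock: 23.55
tool_pos: [0.5588, 0.2011, 0.0369]
orientation: [-180.0, -0.0, -74.1]
force: [-3.0, 0.0, 5.1]
opening: 0.0273
gripper_force: 30.0
```

Scaled: -9.5 cm / 30 = -0.3167, -6 cm / 30 = -0.2.

>>> send_rows --plan '[[[0,0,0,0,0,0],[0,0,0,0,0,0],[0,0,0,0,0,0],[0,0,0,0,0,0],[0,0,-0.0333,0,0,0],[0,0,-0.1,0,0,0],[0,0,-0.2,0,0,0],[0,0,-0.3167,0,0,0]]]' --fingers 1

```text
clock: 24.22
tool_pos: [0.5578, 0.2004, 0.1317]
orientation: [179.8, -0.1, -74.1]
force: [1.1, 1.1, -0.1]
opening: 0.0748
gripper_force: 0.0
```

```bash
python3 -c "
from h import *
to('T',3,.17)"
```

```text
[50.6807 11.6009 -3.8261] -6.43664554842195
```

Scaled: 26.5 cm / 30 = 0.8833, 6.1 cm / 30 = 0.2033, -1.1 degrees / 90 = -0.0122.

>>> send_rows --plan '[[[0.0667,0.0167,-0.05,0,0,-0.0022],[0.1833,0.0433,-0.1,0,0,-0.0078],[0.3,0.07,-0.1267,0,0,-0.0122],[0.4167,0.0967,-0.1267,0,0,-0.0178],[0.5333,0.1233,-0.1267,0,0,-0.0222],[0.65,0.15,-0.1267,0,0,-0.0267],[0.7667,0.1767,-0.1267,0,0,-0.0322],[0.8833,0.2033,-0.1267,0,0,-0.0367]]]'

```text
clock: 24.88
tool_pos: [0.5726, -0.0722, 0.1707]
orientation: [-179.9, -0.0, -70.8]
force: [1.6, 0.7, -0.3]
opening: 0.0876
gripper_force: 0.0
```

Scaled: 24 cm / 30 = 0.8, 21 cm / 30 = 0.7, -3.1 degrees / 90 = -0.0344.

>>> send_rows --plan '[[[0.1167,0.0333,0,0,0,-0.0044],[0.2333,0.0667,0,0,0,-0.01],[0.35,0.1033,0,0,0,-0.0144],[0.4667,0.1367,0,0,0,-0.02],[0.5833,0.17,0,0,0,-0.0244],[0.7,0.2033,0,0,0,-0.03],[0.8,0.2333,0,0,0,-0.0344],[0.8,0.2333,0,0,0,-0.0344]]]'

```text
clock: 25.55
tool_pos: [0.5851, -0.3253, 0.1697]
orientation: [180.0, -0.0, -67.9]
force: [0.0, 0.4, -0.4]
opening: 0.0873
gripper_force: 0.0
```

Scaled: 3 cm / 30 = 0.1, 2.5 cm / 30 = 0.0833.

>>> send_rows --plan '[[[0,0,0.0167,0,0,0],[0,0,0.05,0,0,0],[0,0,0.0833,0,0,0],[0,0,0.1,0,0,0],[0,0,0.1,0,0,0],[0,0,0.1,0,0,0]]]'

```text
clock: 26.05
tool_pos: [0.5855, -0.3193, 0.1391]
orientation: [179.9, 0.0, -67.6]
force: [-0.6, -0.9, 1.0]
opening: 0.0876
gripper_force: 0.0
```

```bash
python3 -c "
from h import *
to('T',3,.037)"
```

```text
[-0.065   0.0281 10.2087] 0.046966328671487645
```

Scaled: 10.2 cm / 30 = 0.34, 10 cm / 30 = 0.3333.

>>> send_rows --plan '[[[0.005,0,0.05,0,0,0],[0.005,0,0.1167,0,0,0],[0.005,0,0.1833,0,0,0],[0.005,0,0.25,0,0,0],[0.005,0,0.31,0,0,0],[0.005,0,0.3333,0,0,0],[0.005,0,0.34,0,0,0],[0.005,0,0.34,0,0,0]]]'

```text
clock: 26.72
tool_pos: [0.5865, -0.3215, 0.0378]
orientation: [180.0, -0.0, -67.7]
force: [-0.3, 0.4, -0.4]
opening: 0.0876
gripper_force: 0.0
```

>>> send_rows --plan '[[[0,0,0,0,0,0],[0,0,0,0,0,0],[0,0,0,0,0,0],[0,0,0,0,0,0],[0,0,0,0,0,0],[0,0,0,0,0,0],[0,0,0,0,0,0],[0,0,0,0,0,0]]]' --fingers 0

```text
clock: 27.38
tool_pos: [0.5861, -0.3216, 0.0376]
orientation: [180.0, 0.0, -67.7]
force: [0.3, 0.4, -0.1]
opening: 0.0397
gripper_force: 0.0
```

>>> send_rows --plan '[[[0,0,0,0,0,0],[0,0,0,0,0,0],[0,0,0,0,0,0],[0,0,0,0,0,0],[0,0,0,0,0,0]]]'

```text
clock: 27.8
tool_pos: [0.5861, -0.3216, 0.0375]
orientation: [180.0, 0.0, -67.7]
force: [-0.7, 0.7, -0.4]
opening: 0.0234
gripper_force: 30.0
```

>>> send_rows --plan '[[[0,0,-0.0167,0,0,0],[0,0,-0.0667,0,0,0],[0,0,-0.1333,0,0,0],[0,0,-0.2167,0,0,0],[0,0,-0.3,0,0,0],[0,0,-0.3833,0,0,0],[0,0,-0.4167,0,0,0],[0,0,-0.4167,0,0,0]]]'

```text
clock: 28.47
tool_pos: [0.5876, -0.3221, 0.166]
orientation: [-179.8, -0.2, -67.7]
force: [0.6, -0.2, -2.1]
opening: 0.0232
gripper_force: 30.0
```

```bash
python3 -c "
from h import *
to('K',3,.1625)"
```

```text
[-43.4007 -16.4865   0.3473] 6.376039149102326
```

Scaled: -25.5 cm / 30 = -0.85, -22 cm / 30 = -0.7333, 3.7 degrees / 90 = 0.0411.

>>> send_rows --plan '[[[-0.05,-0.02,0,0,0,0.0022],[-0.15,-0.0567,0,0,0,0.0067],[-0.2667,-0.1,0,0,0,0.0122],[-0.3833,-0.1467,0,0,0,0.0178],[-0.5,-0.19,0,0,0,0.0244],[-0.6167,-0.2333,0,0,0,0.03],[-0.7333,-0.28,0,0,0,0.0356],[-0.85,-0.3233,0,0,0,0.0411]]]'

```text
clock: 29.13
tool_pos: [0.5779, -0.0471, 0.161]
orientation: [179.9, 0.0, -71.4]
force: [0.8, 0.1, -2.0]
opening: 0.0234
gripper_force: 30.0
```

Scaled: -18.2 cm / 30 = -0.6067, -18 cm / 30 = -0.6, 2.7 degrees / 90 = 0.03.

>>> send_rows --plan '[[[-0.1167,-0.0367,0,0,0,0.0056],[-0.2333,-0.07,0,0,0,0.0111],[-0.35,-0.1067,0,0,0,0.0167],[-0.45,-0.1367,0,0,0,0.0222],[-0.5333,-0.1633,0,0,0,0.0267],[-0.6,-0.1867,0,0,0,0.03],[-0.6067,-0.19,0,0,0,0.03],[-0.6067,-0.19,0,0,0,0.03]]]'

```text
clock: 29.8
tool_pos: [0.5742, 0.1429, 0.1609]
orientation: [179.9, -0.0, -74.0]
force: [-1.0, -0.0, -1.9]
opening: 0.0232
gripper_force: 30.0
```

>>> send_rows --plan '[[[0,0,0,0,0,0],[0,0,0,0,0,0],[0,0,0,0,0,0]]]'

```text
clock: 30.05
tool_pos: [0.5749, 0.1408, 0.1622]
orientation: [180.0, -0.0, -74.2]
force: [0.3, -0.4, -1.8]
opening: 0.0235
gripper_force: 30.0
```

```bash
python3 -c "
from h import *
to('K',3,.0335)"
```

```text
[-0.103  -0.0745 12.8702] -0.10654938049384555
```

Scaled: 12.4 cm / 30 = 0.4133, 12.1 cm / 30 = 0.4033.

>>> send_rows --plan '[[[0.0017,-0.0033,0.0667,0,0,0],[0.0017,-0.0033,0.15,0,0,0],[0.0017,-0.0033,0.2333,0,0,0],[0.0017,-0.0033,0.3167,0,0,0],[0.0017,-0.0033,0.3767,0,0,0],[0.0017,-0.0033,0.4033,0,0,0],[0.0017,-0.0033,0.4133,0,0,0],[0.0017,-0.0033,0.4133,0,0,0]]]'

```text
clock: 30.72
tool_pos: [0.5763, 0.1411, 0.0384]
orientation: [180.0, -0.0, -74.1]
force: [-0.4, 0.2, -1.5]
opening: 0.0233
gripper_force: 30.0
```

>>> send_rows --plan '[[[0,0,0.0033,0,0,0],[0,0,0.0067,0,0,0],[0,0,0.01,0,0,0],[0,0,0.0117,0,0,0],[0,0,0.0133,0,0,0],[0,0,0.0133,0,0,0],[0,0,0.0133,0,0,0]]]'

```text
clock: 31.3
tool_pos: [0.5762, 0.1417, 0.0347]
orientation: [-180.0, 0.0, -74.1]
force: [0.1, 0.1, -2.1]
opening: 0.0232
gripper_force: 30.0
```

Scaled: 0.1 cm / 30 = 0.0033, 0.05 cm / 30 = 0.0017.

>>> send_rows --plan '[[[0,0,0.0017,0,0,0],[0,0,0.0033,0,0,0],[0,0,0.0033,0,0,0],[0,0,0.0033,0,0,0],[0,0,0.0033,0,0,0]]]'

```text
clock: 31.72
tool_pos: [0.5762, 0.1416, 0.0335]
orientation: [180.0, -0.0, -74.1]
force: [0.2, -0.2, -1.0]
opening: 0.0234
gripper_force: 30.0
```

Scaled: 0.05 cm / 30 = 0.0017, 0.03 cm / 30 = 0.001.

>>> send_rows --plan '[[[0,0,0.001,0,0,0],[0,0,0.0017,0,0,0],[0,0,0.0017,0,0,0],[0,0,0.0017,0,0,0]]]'

```text
clock: 32.05
tool_pos: [0.5762, 0.1417, 0.0334]
orientation: [-180.0, 0.0, -74.1]
force: [-2.4, -0.4, 4.0]
opening: 0.0231
gripper_force: 30.0
```

Contact. Releasing, going up, then backing off sideways so the rack can be seen.

Scaled: -9.5 cm / 30 = -0.3167, -6 cm / 30 = -0.2.

>>> send_rows --plan '[[[0,0,0,0,0,0],[0,0,0,0,0,0],[0,0,0,0,0,0],[0,0,0,0,0,0],[0,0,-0.0333,0,0,0],[0,0,-0.1,0,0,0],[0,0,-0.2,0,0,0],[0,0,-0.3167,0,0,0]]]' --fingers 1

```text
clock: 32.72
tool_pos: [0.5751, 0.1411, 0.1282]
orientation: [179.8, -0.0, -74.1]
force: [1.2, -0.3, 0.4]
opening: 0.0712
gripper_force: 0.0
```

Scaled: 21 cm / 30 = 0.7, 19 cm / 30 = 0.6333.

>>> send_rows --plan '[[[0.0667,0,-0.1,0,0,0],[0.1667,0,-0.1333,0,0,0],[0.2833,0,-0.1667,0,0,0],[0.4,0,-0.1667,0,0,0],[0.5167,0,-0.1667,0,0,0],[0.6333,0,-0.1667,0,0,0],[0.7,0,-0.1667,0,0,0],[0.7,0,-0.1667,0,0,0]]]'

```text
clock: 33.38
tool_pos: [0.6342, -0.0641, 0.1785]
orientation: [180.0, -0.0, -74.3]
force: [0.1, 0.9, -0.5]
opening: 0.0877
gripper_force: 0.0
```

Run:
```python
from h import *
s=ctrl.snapshot("top"); t=ctrl.snapshot("scene")
a=cv2.resize(s["img"][175:285,110:310,::-1],None,fx=3,fy=3,interpolation=cv2.INTER_CUBIC)
for i,h in enumerate((72,80,66,60)):
    p=proj(s,[*K[i,:2],.008+h/1000])[0]; cv2.circle(a,tuple(int(v) for v in (p-[110,175]+.5)*3),2,(0,255,255),-1)
b=cv2.resize(t["img"][130:260,330:530,::-1],(400,260),interpolation=cv2.INTER_CUBIC)
c=np.zeros((590,600,3),np.uint8); c[:330]=a; c[330:,:400]=b
cv2.imwrite("pics/end.png",c)
```

```text
(no output)
```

View pics/end.png

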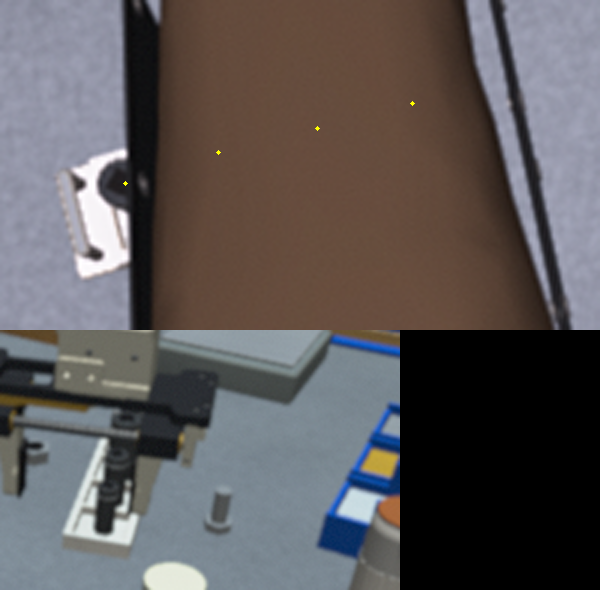

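The arm hides the rack in the top view. Part of the scene view shows the sockets upright at about (105,505). Moving further away.

Scaled: 27 cm / 30 = 0.9, 24 cm / 30 = 0.8.

>>> send_rows --plan '[[[0.1,0.0667,0,0,0,0],[0.2167,0.1333,0,0,0,0],[0.3333,0.2,0,0,0,0],[0.45,0.2667,0,0,0,0],[0.5667,0.3333,0,0,0,0],[0.6833,0.4,0,0,0,0],[0.8,0.4667,0,0,0,0],[0.9,0.5,0,0,0,0]]]'

```text
clock: 34.15
tool_pos: [0.5622, -0.3623, 0.179]
orientation: [-180.0, -0.0, -74.1]
force: [1.0, 0.4, -0.3]
opening: 0.0879
gripper_force: 0.0
```

Run:
```python
from h import *
s=ctrl.snapshot("top"); t=ctrl.snapshot("scene")
a=cv2.resize(s["img"][175:285,110:310,::-1],None,fx=3,fy=3,interpolation=cv2.INTER_CUBIC)
for i,h in enumerate((72,80,66,60)):
    p=proj(s,[*K[i,:2],.008+h/1000])[0]; cv2.circle(a,tuple(int(v) for v in (p-[110,175]+.5)*3),2,(0,255,255),-1)
b=cv2.resize(t["img"][130:260,330:530,::-1],(400,260),interpolation=cv2.INTER_CUBIC)
c=np.zeros((590,600,3),np.uint8); c[:330]=a; c[330:,:400]=b
cv2.imwrite("pics/end2.png",c)
```

```text
(no output)
```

View pics/end2.png

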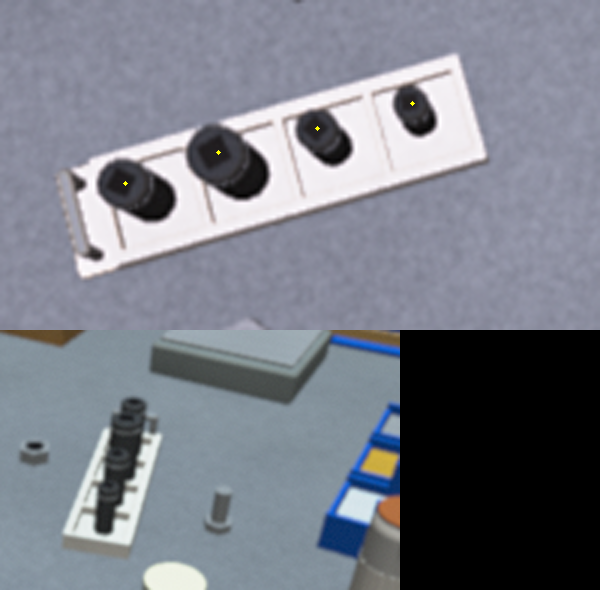

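All four tops lie on the predicted pocket centres at (125,183), (218,152), (317,128) and (412,103). The sockets stand upright in the right order, so I'm handing in.

```bash
python3 -c "
from plant import ctrl
print(ctrl.close_job())"
```

```text
the job is handed in; nothing more can be done
None
```

I moved all four sockets into the rack in tray order from the handle (33, 38, 28, 24) and handed the job in; the last pictures show each upright in its pocket, but the hand-in call returned no verdict.

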